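# Put the hammer and the corner square back in the shadow tray

## Robot

A 7-joint arm with a two-finger parallel gripper is mounted at the origin on the work surface. World frame = base frame: x ahead of the robot, y to its left, z up, the work surface at z = 0. Lengths are in mm, angles in rad, forces in N, time in s.
With the tool pointing down it reaches from about 400 to 925 mm from the base axis. Payload 5.6 kg.
Tool frame: the origin (TCP) lies at the very end of the fingers, on their centre line; the grasp point (between the pads) lies r.tcp_to_grasp behind it (r.tcp_to_grasp is the distance from the TCP to the grasp point, in mm); z points along the fingers, y is the line along which they close (so a half turn about z gives the same grasp; the last joint's range is limited). The gripper opens to 85 mm and grips with 20 to 120 N. Pads are 22 mm wide; open, the fingers measure 114 mm over their backs; the gripper's body (76 mm by 85 mm) begins 54 mm behind the grasp point. The pads swing forward as they close: fully open they stand 13 mm farther back than shut.
Start: joints at [1.287, 0.468, -0.012, 1.603, 0.006, 1.071, -0.056], TCP at [154.969, -631.263, 231.29] pointing down, gripper open.
Joint ranges: [-2.53, 2.53], [-0.31, 2.02], [-1.57, 1.55], [0.28, 2.44], [-1.29, 4.43], [0.15, 1.84], [-2.92, 2.92]. Speed limits (rad/s): [2.57, 2.57, 3.14, 3.14, 3.14, 3.14, 3.14].

## Interface

Orientations are given as a rotation vector (axis times angle).
In Python, from rig import r, eyes, finder gives the robot as it stands. The module is installed in compiled form; this text tells all that it offers.
- The arm moves only by the tool apply_moves, never from a script. Its argument "plan" is a list of rows, each an object with "delta_pos": the shift along the tool's x, y, z scaled (see below), a list of three; "twist": the turn about the tool's z scaled (see below); "claw": the opening, from 0 (shut) to 1 (fully open). In form: [{"delta_pos": [dx, dy, dz], "twist": twist, "claw": claw}, ...]. A call has 1 to 20 rows; each row shifts and turns the commanded pose from where the row before left it, along the tool's axes as they then stand; what a row does not reach is not made up. The controller multiplies each number of a shift by 100 mm and each number of a turn by pi rad. A row lasts 1/10 s, in which the tool goes at most 50 mm and 8.59 degrees, less where a joint would pass 70% of its speed; a pose out of reach is approached as far as the arm can. A call with a number of a shift or a turn outside -1 to 1 is refused whole. A call with a gripper value outside its range is refused whole. The fingers move at their own pace and stop on an object; "grip_force" is the grip in N (left out, the last holds). Time passes only in rows, so rows that do not move let the fingers close. It gives the time, the measured TCP pose, the force, the opening and the grip force at its end, in the units of the state.
- r.get_obs(): the state, without advancing time (a new reading comes with each control period).
- eyes.snapshot(name): name is "scene" or "top"; returns the picture (420x560x3 uint8, red, green, blue); there is no depth.
- eyes.camera_info(name): a dict with "fx", "fy", "cx", "cy" (pixels), "distortion" ([k1, k2, p1, p2, k3] as OpenCV has them; the pictures are not rectified), "R" (3x3) and "t" (3): a world point X has camera coordinates R X + t. Camera axes: x right, y down, z forward; pixel columns grow to the right and rows downward; lengths in mm; the calibration is good to about 2 mm. A picture is of the moment at which its call begins. camera_info takes no time and is no camera call.
- r.job_done(): hands the job in; it is judged then, once.
Trained networks look in the newest picture that a camera, given by its name, has taken for a name from the list of things; names that differ only in an ending like _2 or _b are one class to them, and where a whole thing is asked for, a point or a joint stands for the part that bears it (a point fixed in the world has none). Each returns a list of dicts, best first, with "p" (0 to 1); they miss things now and then, are a little off and sometimes report something else, mostly with a low value. They report only what shows in the picture. A call takes as long as a camera call. They do not tell look-alikes from the thing itself.
- finder.look_for(camera, label): "xy" ([column, row] in pixels, amid what is visible of it).
- finder.place_of(camera, label): "xy" ([column, row] in pixels: a listed point, or the origin of a listed thing).
The state is a dict: "time_s": time; "q": joint angles; "qd": joint speeds; "tau": joint torques, N m; "tool_pos": TCP position; "tcp_rot": TCP orientation; "force": force on the tool from outside, world axes, zero at the start; "torque": the same for the moment, N m; "grip_width": opening from 0.0 (shut) to 1.0 (fully open); "grasp_force": force on a finger pad.
Only numpy, scipy, OpenCV 4.12 (cv2) and the standard library are available. Lean on these libraries where they do the work, as an engineer would, in place of code of your own. Each camera call takes 0.05 s, during which the arm holds its last target. There are 200 camera calls.

## Task

Put the small brass-headed hammer and the blue L-shaped corner square away in the shadow tray. Each one lies flat on the red floor of the cut-out that has its own outline, and is let go there.

Things in the scene. Friction and masses are not known exactly. Their poses are not given: they have to be found in the camera images.
- hammer_mid (a point): T-shaped small hammer lying flat: dark wood handle 20 mm wide, 22 high, brass head 80 wide across its end; 110 long, 24 high, 0.32 kg. Point: on the handle, half-way along the 110 and half-way up (12 above the underside); grip the handle's sides here. x along the handle to the head (handle x -55 to 37, head 37 to 55), z up. It balances 39 mm headward.
- square_leg (a point): Blue L-shaped corner square lying flat: two legs 96 mm long outside, 22 wide, 24 high, 0.24 kg. Point: on the centre line of one leg, half-way up (12 above the underside); grip this leg's sides here. x along this leg to its free end (leg x -60 to 36, y -11 to 11); the other leg fills x -60 to -38, y up to 85; z up.
- t_home (a point): Fixed T-shaped cut-out with red floor for the hammer, in one of the tray's two 146 mm square plywood blocks; which block varies. Point: where hammer_mid lies, axes alike, when centred; 12 mm above the red floor, 4 above the block's top face (floor 10, top 18 above the bench; 8 deep; 10 mm of room all round the outline).
- l_home (a point): Fixed L-shaped cut-out with red floor for the corner square, in one of the tray's two 146 mm square plywood blocks; which block varies. Point: where square_leg lies, axes alike, when centred; 12 mm above the red floor, 4 above the block's top face (floor 10, top 18 above the bench; 8 deep; 10 mm of room all round the outline).
Things that resemble listed ones, but are neither listed nor needed, are in the scene too. Of the things that look like the part that bears square_leg, take the one that is farthest to the robot's left at the start.

How it is judged:
By the outcome, as a careful person would: the job done as asked, in the order asked, and still so for the second after the job is handed in, with the robot touching nothing.
It also fails if it takes over 53 s, if anything falls off the work surface, if the arm or the gripper's body presses on something with over 40 N, if the wrist force passes 120 N, or if a joint passes its speed limit or range.

## Working session

There is one attempt and no reset: what is moved stays moved. The work goes in short steps, Python scripts to look and compute and a tool call to move; the robot and the scene stay as the last step left them, time stands still between calls to the robot, and variables do not carry over. Pictures are saved under pics/ and viewed, at most 10 in all, crops included, and the job is handed in when it is done.

Besides the shell and the picture viewer there is one more tool, called after "Call:" as a command line: name --argument value ..., lists and objects as JSON in quotes. apply_moves: Moves the arm, as the interface text tells. Shifts and turns lie within -1 to 1; 1 stands for 100 mm of shift or pi rad of turn. Its arguments: {"type":"object","properties":{"plan":{"type":"array","items":{"type":"object","properties":{"delta_pos":{"type":"array","items":{"type":"number"}},"twist":{"type":"number"},"claw":{"type":"number"}}}},"grip_force":{"type":"number"}},"required":["plan"]}

```bash
mkdir -p pics
cat > h.py <<'E'
import numpy as np, cv2
from rig import r, eyes, finder
from scipy.spatial.transform import Rotation as Ro
def px2w(cam,xy,z):
    c=eyes.camera_info(cam);K=np.array([[c['fx'],0,c['cx']],[0,c['fy'],c['cy']],[0,0,1.]])
    u=cv2.undistortPoints(np.array(xy,float).reshape(-1,1,2),K,np.array(c['distortion'],float)).reshape(-1,2)
    R=np.array(c['R']);t=np.array(c['t']);o=-R.T@t
    d=np.c_[u,np.ones(len(u))]@R
    return o+d*((z-o[2])/d[:,2])[:,None]
def snap(cam,name):
    im=eyes.snapshot(cam);cv2.imwrite(f'pics/{name}.png',im[:,:,::-1]);return im
E
python3 - <<'E'
from h import *
ims=[snap(c,c+'0') for c in('top','scene')]
for cam in('top','scene'):
  for l,z in(('hammer_mid',12),('square_leg',12),('t_home',22),('l_home',22)):
    for d in finder.place_of(cam,l): print(cam,l,round(d['p'],2),np.round(d['xy']),np.round(px2w(cam,d['xy'],z)[0]))
o=r.get_obs();print(o['time_s'],o['tool_pos'],Ro.from_rotvec(o['tcp_rot']).as_matrix().round(3),r.tcp_to_grasp)
for cam in('top','scene'):
  c=eyes.camera_info(cam);print(c['fx'],(-np.array(c['R']).T@c['t']).round())
E
```

```text
top hammer_mid 0.71 [338. 242.] [ 412. -348.   12.]
top square_leg 0.94 [351. 287.] [ 294. -378.   12.]
top square_leg 0.82 [386. 220.] [ 475. -480.   12.]
top square_leg 0.81 [430. 272.] [ 336. -592.   12.]
top square_leg 0.56 [270. 168.] [ 616. -163.   12.]
top t_home 0.98 [164. 155.] [646. 131.  22.]
top t_home 0.49 [172. 209.] [496. 100.  22.]
top l_home 0.96 [169. 211.] [491. 108.  22.]
scene hammer_mid 0.6 [223. 206.] [ 408. -357.   12.]
scene square_leg 0.94 [293. 255.] [ 607. -159.   12.]
scene square_leg 0.61 [177. 224.] [ 470. -490.   12.]
scene square_leg 0.58 [145. 196.] [ 347. -604.   12.]
scene t_home 0.77 [402. 254.] [632. 132.  22.]
0.5 [ 154.96448584 -631.24452257  231.27592178] [[ 0.971  0.238 -0.   ]
 [ 0.238 -0.971  0.   ]
 [-0.    -0.    -1.   ]] 18.700000000000003
417.3081501610318 [ 279. -164. 1125.]
380.81329594574913 [1207. -211.  871.]
```

View pics/top0.png

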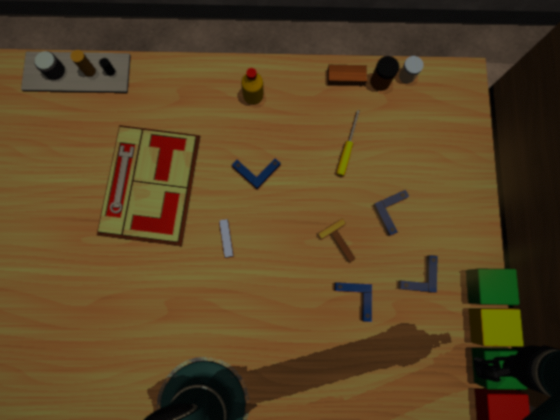

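View pics/scene0.png

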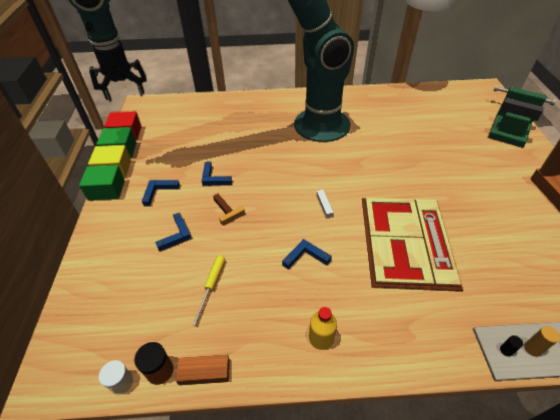

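The two views agree. Seen from above, the T cut-out is at pixel (164,155), the L cut-out at (169,211), the hammer at (338,242), and the leftmost blue L at (257,175), which is world (616,-163). Next I'll fit outlines to get precise poses.

```bash
cat >> h.py <<'E'
from scipy.optimize import minimize
def proj(cam,P):
    c=eyes.camera_info(cam);K=np.array([[c['fx'],0,c['cx']],[0,c['fy'],c['cy']],[0,0,1.]])
    return cv2.projectPoints(np.array(P,float).reshape(-1,1,3),cv2.Rodrigues(np.array(c['R']))[0],np.array(c['t'],float),K,np.array(c['distortion'],float))[0].reshape(-1,2)
T=[(-55,37,-10,10,22),(37,55,-40,40,24)]; L=[(-60,36,-11,11,24),(-60,-38,-11,85,24)]
S=4
def place(p,xy,z): 
    c,s=np.cos(p[2]),np.sin(p[2]);xy=np.array(xy,float)
    return np.c_[p[0]+c*xy[:,0]-s*xy[:,1],p[1]+s*xy[:,0]+c*xy[:,1],np.full(len(xy),z)]
def fill(cam,pts,hull=True):
    m=np.zeros((420*S,560*S),np.uint8);q=((proj(cam,pts)+.5)*S*16).astype(np.int32)
    cv2.fillConvexPoly(m,cv2.convexHull(q),1,shift=4);return m
def soft(m): return cv2.resize(m.astype(np.float32),(560,420),interpolation=cv2.INTER_AREA)
def solid(cam,boxes,p,z0=0):
    m=0
    for a,b,c,d,h in boxes:
        q=[(a,c),(b,c),(b,d),(a,d)];m=m|fill(cam,np.r_[place(p,q,z0),place(p,q,z0+h)])
    return soft(m)
def hole(cam,boxes,p,z0=0):
    ms=[0,0]
    for i,z in enumerate((10,18)):
        for a,b,c,d,h in boxes: ms[i]=ms[i]|fill(cam,place(p,[(a-10,c-10),(b+10,c-10),(b+10,d+10),(a-10,d+10)],z))
    return soft(ms[0]&ms[1])
def fit(f,boxes,masks,p0,z0=0):
    k=np.array([1,1,.01])
    def cost(v):
        return sum(1-np.minimum(g:=f(c,boxes,v*k,z0),m).sum()/np.maximum(g,m).sum() for c,m in masks.items())/len(masks)
    s0=np.array(p0)/k;sim=np.array([s0,s0+[6,0,0],s0+[0,6,0],s0+[0,0,8]])
    o=minimize(cost,s0,method='Nelder-Mead',options=dict(initial_simplex=sim,xatol=.1,fatol=1e-4,maxiter=150));return o.x*k,1-o.fun
def near(cam,m,xyz,rad):
    k=np.zeros_like(m);u=proj(cam,[xyz])[0];e=np.linalg.norm(proj(cam,[np.add(xyz,(0,rad,0))])[0]-u)
    cv2.circle(k,tuple(int(a) for a in u),int(e),1,-1);return m*k
def blue(h): return cv2.inRange(h,(100,90,25),(130,255,255))//255
def red(h): return (cv2.inRange(h,(0,200,80),(4,255,255))|cv2.inRange(h,(174,200,80),(180,255,255)))//255
def gc(im,cam,boxes,p,z0=0):
    g=solid(cam,boxes,p,z0);m=np.full(g.shape,cv2.GC_BGD,np.uint8)
    m[cv2.dilate(g,np.ones((13,13)))>0]=cv2.GC_PR_BGD;m[g>.5]=cv2.GC_PR_FGD
    cv2.grabCut(im[:,:,::-1].copy(),m,None,np.zeros((1,65)),np.zeros((1,65)),6,cv2.GC_INIT_WITH_MASK);return (m&1).astype(np.uint8)
E
cat > fit.py <<'E'
from h import *
ims={c:cv2.imread(f'pics/{c}0.png')[:,:,::-1].copy() for c in('top','scene')}
hs={c:cv2.cvtColor(i,cv2.COLOR_RGB2HSV) for c,i in ims.items()}
ov={c:i.copy() for c,i in ims.items()}
def run(n,f,boxes,masks,p):
    a,q=fit(f,boxes,masks,p)
    b=[fit(f,boxes,{c:m},a) for c,m in masks.items()]
    print(n,a.round(3),round(q,3),[(x[0].round(2),round(x[1],2)) for x in b],[int(m.sum()) for m in masks.values()])
    for c in ov:
        g=(f(c,boxes,a,0)>.5).astype(np.uint8);cs,_=cv2.findContours(g,0,2);cv2.drawContours(ov[c],cs,-1,(0,255,0),1)
# yaw guesses from picture
run('square',solid,L,{c:near(c,blue(hs[c]),(600,-140,12),95) for c in hs},(612,-161,-.75))
run('thome',hole,T,{c:near(c,red(hs[c]),(640,130,14),75) for c in hs},(640,131,-.2))
run('lhome',hole,L,{c:near(c,red(hs[c]),(480,130,14),80) for c in hs},(491,108,-.2))
p=(410,-352,.55)
for _ in range(2):
    ms={c:gc(ims[c],c,T,p) for c in ims}; p,q=fit(solid,T,ms,p)
run('hammer',solid,T,ms,p)
a=cv2.resize(ov['top'][110:330,90:370],(560,440),interpolation=2);b=cv2.resize(np.hstack([ms['top'][200:280,290:370],ms['scene'][170:250,190:270]])*255,(240,440))
cv2.imwrite('pics/ov1.png',np.hstack([a,cv2.cvtColor(b,8)])[:,:,::-1])
E
python3 fit.py
```

```text
square [ 609.655 -156.828   -0.721] 0.706 [(array([ 611.07, -156.9 ,   -0.7 ]), np.float64(0.69)), (array([ 610.08, -159.99,   -0.7 ]), np.float64(0.73))] [413, 489]
thome [ 6.39643e+02  1.28776e+02 -1.16000e-01] 0.848 [(array([ 6.4210e+02,  1.2964e+02, -1.1000e-01]), np.float64(0.81)), (array([ 6.3840e+02,  1.2869e+02, -1.1000e-01]), np.float64(0.89))] [721, 713]Traceback (most recent call last):
  File "fit.py", line 14, in <module>
    run('lhome',hole,L,{c:near(c,red(hs[c]),(480,130,14),80) for c in hs},(491,108,-.2))
    ~~~^^^^^^^^^^^^^^^^^^^^^^^^^^^^^^^^^^^^^^^^^^^^^^^^^^^^^^^^^^^^^^^^^^^^^^^^^^^^^^^^^
  File "fit.py", line 7, in run
    b=[fit(f,boxes,{c:m},a) for c,m in masks.items()]
       ~~~^^^^^^^^^^^^^^^^^
  File "h.py", line 40, in fit
    o=minimize(cost,s0,method='Nelder-Mead',options=dict(initial_simplex=sim,xatol=.1,fatol=1e-4,maxiter=150));return o.x*k,1-o.fun
    res = _minimize_neldermead(fun, x0, args, callback, bounds=bounds,
                               **options)
    fsim[j] = func(sim[j])
              ~~~~^^^^^^^^
    fx = function(np.copy(x), *(wrapper
[... 377 characters left out ...]
,m).sum() for c,m in masks.items())/len(masks)
                               ~^^^^^^^^^^^^^^^^
  File "h.py", line 33, in hole
    for a,b,c,d,h in boxes: ms[i]=ms[i]|fill(cam,place(p,[(a-10,c-10),(b+10,c-10),(b+10,d+10),(a-10,d+10)],z))
                                        ~~~~^^^^^^^^^^^^^^^^^^^^^^^^^^^^^^^^^^^^^^^^^^^^^^^^^^^^^^^^^^^^^^^^^^
  File "h.py", line 22, in fill
    m=np.zeros((420*S,560*S),np.uint8);q=((proj(cam,pts)+.5)*S*16).astype(np.int32)
                                           ~~~~^^^^^^^^^
  File "h.py", line 14, in proj
    c=eyes.camera_info(cam);K=np.array([[c['fx'],0,c['cx']],[0,c['fy'],c['cy']],[0,0,1.]])
ValueError: time passes only in moves, steps and waits
```

```bash
python3 - <<'E'
s=open('h.py').read()
s=s.replace("def px2w","CI={c:eyes.camera_info(c) for c in('top','scene')}\ndef px2w",1).replace("c=eyes.camera_info(cam)","c=CI[cam]")
s=s.replace("(100,90,25),(130","(98,40,12),(140").replace("(0,200,80),(4","(0,150,40),(7").replace("(174,200,80)","(170,150,40)")
open('h.py','w').write(s)
E
python3 fit.py
```

```text
square [ 609.098 -158.59    -0.739] 0.763 [(array([ 609.1 , -158.59,   -0.74]), np.float64(0.76)), (array([ 608.3 , -157.78,   -0.74]), np.float64(0.77))] [453, 520]
thome [ 6.40088e+02  1.29164e+02 -1.17000e-01] 0.888 [(array([ 6.4154e+02,  1.3069e+02, -1.2000e-01]), np.float64(0.89)), (array([ 6.3933e+02,  1.2847e+02, -1.2000e-01]), np.float64(0.91))] [786, 760]
lhome [ 4.97924e+02  1.08119e+02 -1.15000e-01] 0.895 [(array([ 4.9953e+02,  1.1018e+02, -1.1000e-01]), np.float64(0.87)), (array([ 4.9772e+02,  1.0784e+02, -1.1000e-01]), np.float64(0.94))] [918, 569]
hammer [ 411.772 -352.843    0.558] 0.608 [(array([ 409.56, -352.78,    0.55]), np.float64(0.56)), (array([ 413.79, -353.16,    0.57]), np.float64(0.7))] [349, 345]
```

View pics/ov1.png

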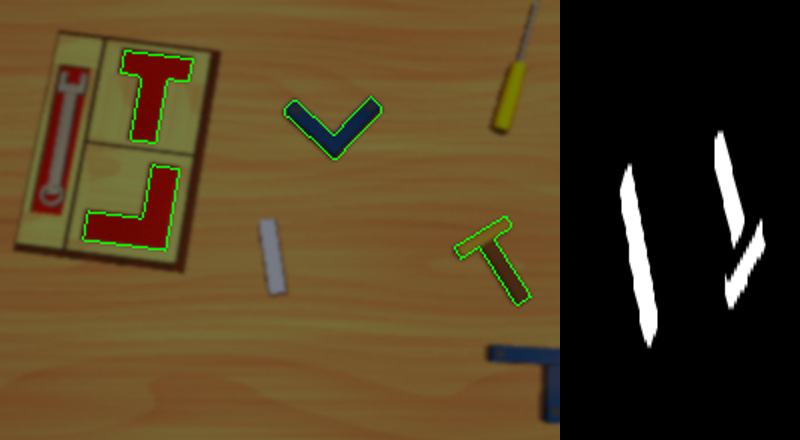

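The overlaid outlines match: square at (609,-158.6) yaw -0.74, hammer at (412,-353) yaw 0.56, T home at (640,129) and L home at (498,108), both yaw -0.116. I'll take the hammer first.

Call:
apply_moves --grip_force 100 --plan '[{"delta_pos": [0, 0, 0], "twist": -0.034, "claw": 0.7}, {"delta_pos": [0, 0, 0], "twist": -0.034, "claw": 0.7}, {"delta_pos": [0, 0, 0], "twist": -0.033, "claw": 0.7}, {"delta_pos": [0.415, -0.11, 0.14], "twist": 0, "claw": 0.7}, {"delta_pos": [0.415, -0.11, 0.14], "twist": 0, "claw": 0.7}, {"delta_pos": [0.415, -0.11, 0.14], "twist": 0, "claw": 0.7}, {"delta_pos": [0.415, -0.11, 0.14], "twist": 0, "claw": 0.7}, {"delta_pos": [0.415, -0.11, 0.14], "twist": 0, "claw": 0.7}, {"delta_pos": [0.415, -0.11, 0.14], "twist": 0, "claw": 0.7}, {"delta_pos": [0.415, -0.11, 0.14], "twist": 0, "claw": 0.7}, {"delta_pos": [0.415, -0.11, 0.14], "twist": 0, "claw": 0.7}, {"delta_pos": [0.415, -0.11, 0.14], "twist": 0, "claw": 0.7}, {"delta_pos": [0, 0, 0], "twist": 0, "claw": 0.7}, {"delta_pos": [0, 0, 0], "twist": 0, "claw": 0.7}]'

```text
time_s: 1.9
tool_pos: [420.1, -348.4, 105.0]
tcp_rot: [-3.018, -0.87, 0.001]
force: [-0.5, -0.7, 0.1]
grip_width: 0.697
grasp_force: 0.0
```

```bash
cat >> h.py <<'E'
def todo(x,y,z,yaw):
    o=r.get_obs();R=Ro.from_rotvec(o['tcp_rot']).as_matrix();a=np.arctan2(R[1,0],R[0,0]);d=np.array([x,y,z])-o['tool_pos']
    t=(a-yaw);Rn=np.array([[np.cos(yaw),np.sin(yaw),0],[np.sin(yaw),-np.cos(yaw),0],[0,0,-1]])
    print('t',o['time_s'],'pos',np.round(o['tool_pos'],1),'yaw',round(a,3),'tilt',R[2].round(3),'grip',o['grip_width'],o['grasp_force'],'F',np.round(o['force'],1),'q',np.round(o['q'],2))
    print('twist',round(t/np.pi,4),'then shift',(Rn.T@d/100).round(3),' (now axes)',(R.T@d/100).round(3))
E
python3 - <<'E'
from h import *
todo(419,-349,10,.558)
ims=[snap(c,c+'1') for c in('top','scene')]
a=cv2.resize(ims[0][190:290,280:400],(480,400));b=cv2.resize(ims[1][140:240,180:260],(320,400))
cv2.imwrite('pics/c1.png',np.hstack([a,b])[:,:,::-1])
E
```

```text
t 1.9 pos [ 420.1 -348.4  105. ] yaw 0.561 tilt [-0.    -0.001 -1.   ] grip 0.6971341422192084 0.0 F [-0.5 -0.7  0.1] q [ 0.77  0.47 -0.17  1.95  0.12  0.73 -0.48]
twist 0.001 then shift [-0.012 -0.001  0.95 ]  (now axes) [-0.012 -0.001  0.95 ]
```

View pics/c1.png

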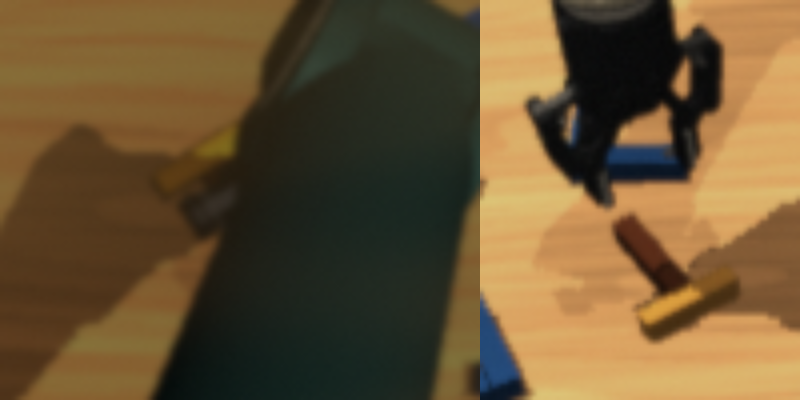

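The gripper is above the hammer and straddles the handle line in the scene view (right half, handle around (650,250)). I'll go down and grip.

Call:
apply_moves --grip_force 100 --plan '[{"delta_pos": [-0.01, 0, 0.3], "twist": 0, "claw": 0.7}, {"delta_pos": [0, 0, 0.3], "twist": 0, "claw": 0.7}, {"delta_pos": [0, 0, 0.2], "twist": 0, "claw": 0.7}, {"delta_pos": [0, 0, 0.15], "twist": 0, "claw": 0.7}, {"delta_pos": [0, 0, 0], "twist": 0, "claw": 0.7}, {"delta_pos": [0, 0, 0], "twist": 0, "claw": 0}, {"delta_pos": [0, 0, 0], "twist": 0, "claw": 0}, {"delta_pos": [0, 0, 0], "twist": 0, "claw": 0}, {"delta_pos": [0, 0, 0], "twist": 0, "claw": 0}, {"delta_pos": [0, 0, 0], "twist": 0, "claw": 0}, {"delta_pos": [0, 0, 0], "twist": 0, "claw": 0}]'

```text
time_s: 3.1
tool_pos: [419.0, -350.6, 11.7]
tcp_rot: [3.019, 0.865, 0.001]
force: [-1.6, 0.5, 5.5]
grip_width: 0.2
grasp_force: 98.0
```

Call:
apply_moves --plan '[{"delta_pos": [0, 0, -0.2], "twist": 0, "claw": 0}, {"delta_pos": [0, 0, -0.3], "twist": 0, "claw": 0}, {"delta_pos": [0, 0, -0.4], "twist": 0, "claw": 0}, {"delta_pos": [0, 0, -0.2], "twist": 0, "claw": 0}, {"delta_pos": [0, 0, 0], "twist": 0, "claw": 0}]'

```text
time_s: 3.6
tool_pos: [420.2, -351.4, 123.7]
tcp_rot: [3.015, 0.863, 0.006]
force: [-0.1, -0.6, -2.9]
grip_width: 0.198
grasp_force: 98.8
```

Run:
```python
from h import *
# grip point is +8 on handle
todo(640+8*np.cos(-.116),129+8*np.sin(-.116),100,-.116)
im=snap('scene','s2')
cv2.imwrite('pics/c2.png',cv2.resize(im[120:250,160:320],(640,520))[:,:,::-1])
```

```text
t 3.6 pos [ 420.2 -351.4  123.7] yaw 0.558 tilt [ 0.002  0.007 -1.   ] grip 0.19789778645758985 98.83381605148315 F [-0.1 -0.6 -2.9] q [ 0.78  0.44 -0.18  1.94  0.11  0.76 -0.48]
twist 0.2145 then shift [ 1.707 -5.026  0.237]  (now axes) [ 4.47  -2.864  0.227]
```

View pics/c2.png

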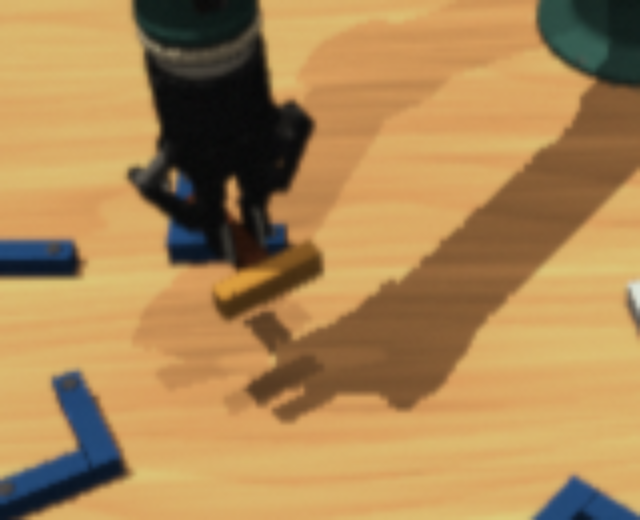

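The hammer is held level: the brass head is at (270,280) in the crop and the weight reading is -2.9 N. I'll carry it to the T cut-out.

Call:
apply_moves --plan '[{"delta_pos": [0, 0, 0], "twist": 0.0358, "claw": 0}, {"delta_pos": [0, 0, 0], "twist": 0.0358, "claw": 0}, {"delta_pos": [0, 0, 0], "twist": 0.0358, "claw": 0}, {"delta_pos": [0, 0, 0], "twist": 0.0358, "claw": 0}, {"delta_pos": [0, 0, 0], "twist": 0.0358, "claw": 0}, {"delta_pos": [0, 0, 0], "twist": 0.0358, "claw": 0}, {"delta_pos": [0.122, -0.359, 0], "twist": 0, "claw": 0}, {"delta_pos": [0.122, -0.359, 0], "twist": 0, "claw": 0}, {"delta_pos": [0.122, -0.359, 0], "twist": 0, "claw": 0}, {"delta_pos": [0.122, -0.359, 0], "twist": 0, "claw": 0}, {"delta_pos": [0.122, -0.359, 0], "twist": 0, "claw": 0}, {"delta_pos": [0.122, -0.359, 0], "twist": 0, "claw": 0}, {"delta_pos": [0.122, -0.359, 0], "twist": 0, "claw": 0}, {"delta_pos": [0.122, -0.359, 0], "twist": 0, "claw": 0}, {"delta_pos": [0.122, -0.359, 0], "twist": 0, "claw": 0}, {"delta_pos": [0.122, -0.359, 0], "twist": 0, "claw": 0}, {"delta_pos": [0.122, -0.359, 0], "twist": 0, "claw": 0}, {"delta_pos": [0.122, -0.359, 0], "twist": 0, "claw": 0}, {"delta_pos": [0.122, -0.359, 0], "twist": 0, "claw": 0}, {"delta_pos": [0.122, -0.359, 0], "twist": 0, "claw": 0}]'

```text
time_s: 5.65
tool_pos: [645.5, 130.3, 117.3]
tcp_rot: [3.135, -0.183, -0.007]
force: [0.6, -0.8, -3.2]
grip_width: 0.198
grasp_force: 98.7
```

Call:
apply_moves --plan '[{"delta_pos": [0, 0, 0.4], "twist": 0, "claw": 0}, {"delta_pos": [0, 0, 0.2], "twist": 0, "claw": 0}, {"delta_pos": [0, 0, 0], "twist": 0, "claw": 0}, {"delta_pos": [0, 0, 0], "twist": 0, "claw": 0}]'

```text
time_s: 6.05
tool_pos: [645.7, 128.8, 58.6]
tcp_rot: [3.135, -0.184, -0.005]
force: [-0.0, -0.4, -3.0]
grip_width: 0.196
grasp_force: 98.7
```

Run:
```python
from h import *
todo(640+8*np.cos(-.116),129+8*np.sin(-.116),22,-.116)
im=snap('scene','s3')
cv2.imwrite('pics/c3.png',cv2.resize(im[150:300,320:500],(720,600))[:,:,::-1])
```

```text
t 6.05 pos [645.7 128.8  58.6] yaw -0.117 tilt [-0.003  0.001 -1.   ] grip 0.19602198589439002 98.74920845031738 F [-0.  -0.4 -3. ] q [-0.18  0.69 -0.09  1.68  0.08  0.78 -2.  ]
twist -0.0003 then shift [0.023 0.004 0.366]  (now axes) [0.025 0.004 0.366]
```

View pics/c3.png

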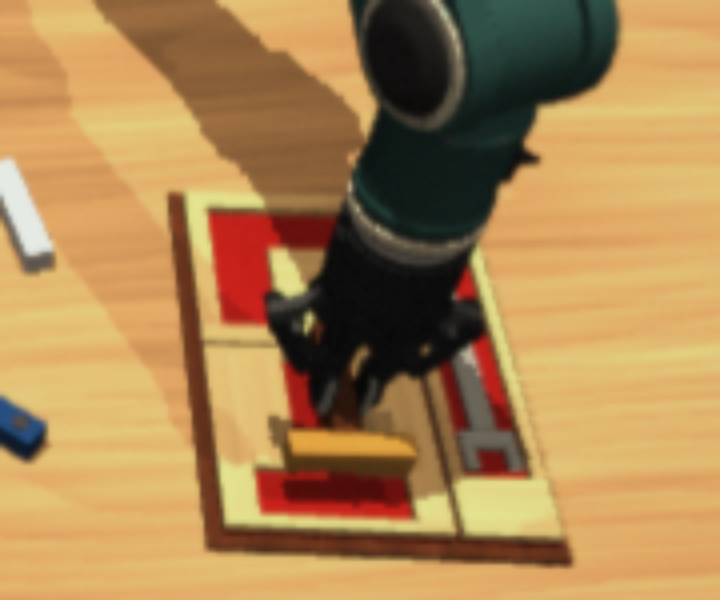

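The hammer hovers over the T cut-out with its head aligned. I'll lower it the rest of the way.

Call:
apply_moves --plan '[{"delta_pos": [0.023, 0, 0.2], "twist": 0, "claw": 0}, {"delta_pos": [0, 0, 0.1], "twist": 0, "claw": 0}, {"delta_pos": [0, 0, 0.07], "twist": 0, "claw": 0}, {"delta_pos": [0, 0, 0], "twist": 0, "claw": 0}, {"delta_pos": [0, 0, 0], "twist": 0, "claw": 0}]'

```text
time_s: 6.6
tool_pos: [649.3, 129.0, 23.8]
tcp_rot: [-3.136, 0.183, -0.001]
force: [0.3, 0.1, -3.7]
grip_width: 0.198
grasp_force: 98.8
```

Run:
```python
from h import *
todo(648,128,22,-.116)
im=snap('scene','s4');h=cv2.cvtColor(im,cv2.COLOR_RGB2HSV)
# overlay of wanted hammer pose
g=(solid('scene',T,(640,129,-.116),10)>.5).astype(np.uint8);g2=(hole('scene',T,(640,129,-.116))>.5).astype(np.uint8)
im=im.copy()
for m,c in((g,(0,255,0)),(g2,(0,0,255))): cv2.drawContours(im,cv2.findContours(m,0,2)[0],-1,c,1)
cv2.imwrite('pics/c4.png',cv2.resize(im[200:300,340:480],(784,560),interpolation=0)[:,:,::-1])
```

```text
t 6.6 pos [649.3 129.   23.8] yaw -0.117 tilt [ 0.001 -0.    -1.   ] grip 0.19819125400089307 98.79511713981628 F [ 0.3  0.1 -3.7] q [-0.18  0.74 -0.09  1.68  0.09  0.72 -2.  ]
twist -0.0003 then shift [-0.012  0.012  0.018]  (now axes) [-0.012  0.012  0.018]
```

View pics/c4.png

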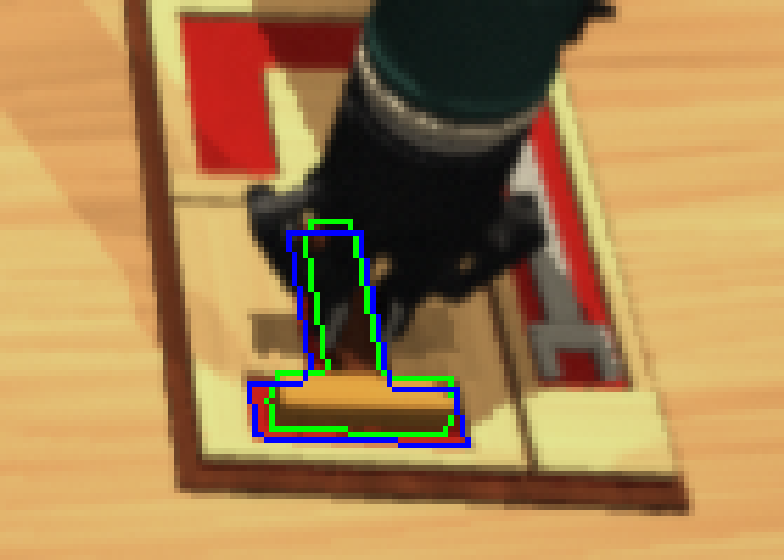

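The hammer sits inside the cut-out outline, with the head at (360,405) in the crop. I'll lower it the last 2 mm, release and rise.

Call:
apply_moves --plan '[{"delta_pos": [-0.01, 0, 0.02], "twist": 0, "claw": 0}, {"delta_pos": [0, 0, 0], "twist": 0, "claw": 0}, {"delta_pos": [0, 0, 0], "twist": 0, "claw": 0.5}, {"delta_pos": [0, 0, 0], "twist": 0, "claw": 0.5}, {"delta_pos": [0, 0, 0], "twist": 0, "claw": 0.5}, {"delta_pos": [0, 0, 0], "twist": 0, "claw": 0.5}, {"delta_pos": [0, 0, -0.1], "twist": 0, "claw": 0.7}, {"delta_pos": [0, 0, -0.3], "twist": 0, "claw": 0.7}, {"delta_pos": [0, 0, -0.4], "twist": 0, "claw": 0.7}, {"delta_pos": [0, 0, -0.2], "twist": 0, "claw": 0.7}, {"delta_pos": [0, 0, 0], "twist": 0, "claw": 0.7}]'

```text
time_s: 7.75
tool_pos: [650.7, 129.8, 126.2]
tcp_rot: [-3.134, 0.183, -0.012]
force: [0.3, -0.1, -0.5]
grip_width: 0.699
grasp_force: 0.0
```

Run:
```python
from h import *
todo(609,-158.6,100,-.739)
```

```text
t 7.75 pos [650.7 129.8 126.2] yaw -0.117 tilt [ 0.008 -0.003 -1.   ] grip 0.6988405487419225 0.0 F [ 0.3 -0.1 -0.5] q [-0.18  0.6  -0.1   1.65  0.07  0.89 -1.99]
twist 0.198 then shift [1.634 2.413 0.262]  (now axes) [-0.08   2.913  0.254]
```

Call:
apply_moves --plan '[{"delta_pos": [0, 0, 0], "twist": 0.033, "claw": 0.7}, {"delta_pos": [0, 0, 0], "twist": 0.033, "claw": 0.7}, {"delta_pos": [0, 0, 0], "twist": 0.033, "claw": 0.7}, {"delta_pos": [0, 0, 0], "twist": 0.033, "claw": 0.7}, {"delta_pos": [0, 0, 0], "twist": 0.033, "claw": 0.7}, {"delta_pos": [0, 0, 0], "twist": 0.033, "claw": 0.7}, {"delta_pos": [0.204, 0.302, 0.033], "twist": 0, "claw": 0.7}, {"delta_pos": [0.204, 0.302, 0.033], "twist": 0, "claw": 0.7}, {"delta_pos": [0.204, 0.302, 0.033], "twist": 0, "claw": 0.7}, {"delta_pos": [0.204, 0.302, 0.033], "twist": 0, "claw": 0.7}, {"delta_pos": [0.204, 0.302, 0.033], "twist": 0, "claw": 0.7}, {"delta_pos": [0.204, 0.302, 0.033], "twist": 0, "claw": 0.7}, {"delta_pos": [0.204, 0.302, 0.033], "twist": 0, "claw": 0.7}, {"delta_pos": [0.204, 0.302, 0.033], "twist": 0, "claw": 0.7}, {"delta_pos": [0, 0, 0], "twist": 0, "claw": 0.7}, {"delta_pos": [0, 0, 0], "twist": 0, "claw": 0.7}]'

```text
time_s: 9.35
tool_pos: [605.2, -160.4, 94.3]
tcp_rot: [2.928, -1.138, -0.002]
force: [0.3, 0.5, -0.3]
grip_width: 0.699
grasp_force: 0.0
```

Run:
```python
from h import *
todo(609,-158.6,10,-.739)
t,im=snap('top','t5'),snap('scene','s5')
a=cv2.resize(t[110:260,90:310],(440,300));b=cv2.resize(im[190:310,250:500],(750,360))
cv2.imwrite('pics/c5.png',np.hstack([cv2.resize(t[115:255,90:230],(390,390)),cv2.resize(im[190:320,250:380],(390,390))])[:,:,::-1])
```

```text
t 9.35 pos [ 605.2 -160.4   94.3] yaw -0.741 tilt [-0.001  0.001 -1.   ] grip 0.6988840888047224 0.0 F [ 0.3  0.5 -0.3] q [ 0.15  0.59  0.07  1.76 -0.05  0.79 -2.06]
twist -0.0007 then shift [ 0.016 -0.039  0.843]  (now axes) [ 0.017 -0.04   0.843]
```

View pics/c5.png

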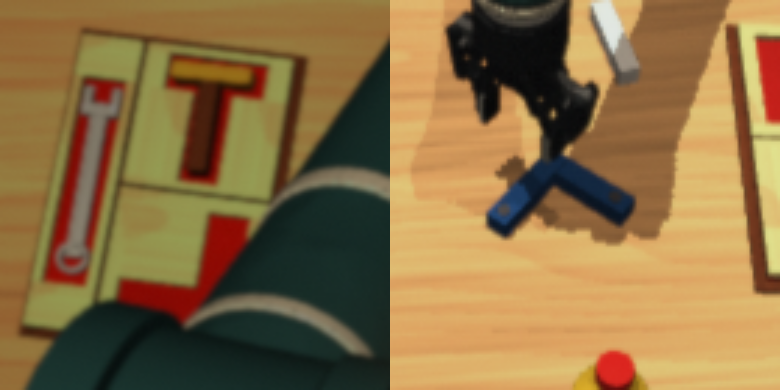

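The hammer rests in the T cut-out. The gripper is over the correct (robot's right) leg of the square, so I'll go down and grip.

Call:
apply_moves --grip_force 100 --plan '[{"delta_pos": [0.016, -0.039, 0.3], "twist": 0, "claw": 0.7}, {"delta_pos": [0, 0, 0.3], "twist": 0, "claw": 0.7}, {"delta_pos": [0, 0, 0.15], "twist": 0, "claw": 0.7}, {"delta_pos": [0, 0, 0.09], "twist": 0, "claw": 0.7}, {"delta_pos": [0, 0, 0], "twist": 0, "claw": 0.7}, {"delta_pos": [0, 0, 0], "twist": 0, "claw": 0}, {"delta_pos": [0, 0, 0], "twist": 0, "claw": 0}, {"delta_pos": [0, 0, 0], "twist": 0, "claw": 0}, {"delta_pos": [0, 0, 0], "twist": 0, "claw": 0}, {"delta_pos": [0, 0, 0], "twist": 0, "claw": 0}, {"delta_pos": [0, 0, 0], "twist": 0, "claw": 0}]'

```text
time_s: 10.55
tool_pos: [610.7, -157.9, 12.6]
tcp_rot: [-2.929, 1.134, -0.004]
force: [-0.5, -0.3, 5.8]
grip_width: 0.225
grasp_force: 98.8
```

Call:
apply_moves --plan '[{"delta_pos": [0, 0, -0.2], "twist": 0, "claw": 0}, {"delta_pos": [0, 0, -0.3], "twist": 0, "claw": 0}, {"delta_pos": [0, 0, -0.4], "twist": 0, "claw": 0}, {"delta_pos": [0, 0, 0], "twist": 0, "claw": 0}, {"delta_pos": [0, 0, 0], "twist": 0, "claw": 0}]'

```text
time_s: 11.05
tool_pos: [610.3, -157.8, 102.1]
tcp_rot: [-2.929, 1.134, -0.004]
force: [-0.3, 0.4, -3.1]
grip_width: 0.223
grasp_force: 98.5
```

Run:
```python
from h import *
todo(498,108,100,-.116)
im=snap('scene','s6');h=cv2.cvtColor(im,cv2.COLOR_RGB2HSV)
o=r.get_obs();p=o['tool_pos']
m=near('scene',blue(h),(p[0]-5,p[1]+20,p[2]),85)
print(fit(solid,L,{'scene':m},(p[0],p[1],-.739),p[2]-10),m.sum())
```

```text
t 11.05 pos [ 610.3 -157.8  102.1] yaw -0.739 tilt [ 0.002 -0.001 -1.   ] grip 0.2232238889430114 98.5252046585083 F [-0.3  0.4 -3.1] q [ 0.15  0.58  0.07  1.75 -0.05  0.81 -2.07]
twist -0.1983 then shift [-1.423 -2.51   0.021]  (now axes) [-2.62  -1.209  0.017]
(array([ 609.13643397, -160.05945733,   -0.71823888]), np.float64(0.5402994751930237)) 439
```

Call:
apply_moves --plan '[{"delta_pos": [0, 0, 0], "twist": -0.033, "claw": 0}, {"delta_pos": [0, 0, 0], "twist": -0.033, "claw": 0}, {"delta_pos": [0, 0, 0], "twist": -0.033, "claw": 0}, {"delta_pos": [0, 0, 0], "twist": -0.033, "claw": 0}, {"delta_pos": [0, 0, 0], "twist": -0.033, "claw": 0}, {"delta_pos": [0, 0, 0], "twist": -0.033, "claw": 0}, {"delta_pos": [-0.178, -0.314, 0], "twist": 0, "claw": 0}, {"delta_pos": [-0.178, -0.314, 0], "twist": 0, "claw": 0}, {"delta_pos": [-0.178, -0.314, 0], "twist": 0, "claw": 0}, {"delta_pos": [-0.178, -0.314, 0], "twist": 0, "claw": 0}, {"delta_pos": [-0.178, -0.314, 0], "twist": 0, "claw": 0}, {"delta_pos": [-0.178, -0.314, 0], "twist": 0, "claw": 0}, {"delta_pos": [-0.178, -0.314, 0], "twist": 0, "claw": 0}, {"delta_pos": [-0.178, -0.314, 0], "twist": 0, "claw": 0}, {"delta_pos": [0, 0, 0.3], "twist": 0, "claw": 0}, {"delta_pos": [0, 0, 0.2], "twist": 0, "claw": 0}, {"delta_pos": [0, 0, 0], "twist": 0, "claw": 0}, {"delta_pos": [0, 0, 0], "twist": 0, "claw": 0}]'

```text
time_s: 12.9
tool_pos: [496.8, 108.1, 50.0]
tcp_rot: [3.135, -0.184, -0.004]
force: [0.1, -0.4, -1.7]
grip_width: 0.225
grasp_force: 98.6
```

Run:
```python
from h import *
todo(498,108,22,-.116)
im=snap('scene','s7').copy();p=r.get_obs()['tool_pos']
g=(solid('scene',L,(p[0],p[1],-.116),p[2]-12)>.5).astype(np.uint8);g2=(hole('scene',L,(498,108,-.116))>.5).astype(np.uint8)
for m,c in((g,(0,255,0)),(g2,(255,255,255))): cv2.drawContours(im,cv2.findContours(m,0,2)[0],-1,c,1)
cv2.imwrite('pics/c7.png',cv2.resize(im[180:300,330:480],(750,600),interpolation=0)[:,:,::-1])
```

```text
t 12.9 pos [496.8 108.1  50. ] yaw -0.117 tilt [-0.002  0.001 -1.   ] grip 0.22507176087841763 98.62804055213928 F [ 0.1 -0.4 -1.7] q [-0.18  0.51 -0.12  2.06  0.11  0.58 -2.06]
twist -0.0003 then shift [0.012 0.    0.28 ]  (now axes) [ 0.013 -0.     0.28 ]
```

View pics/c7.png

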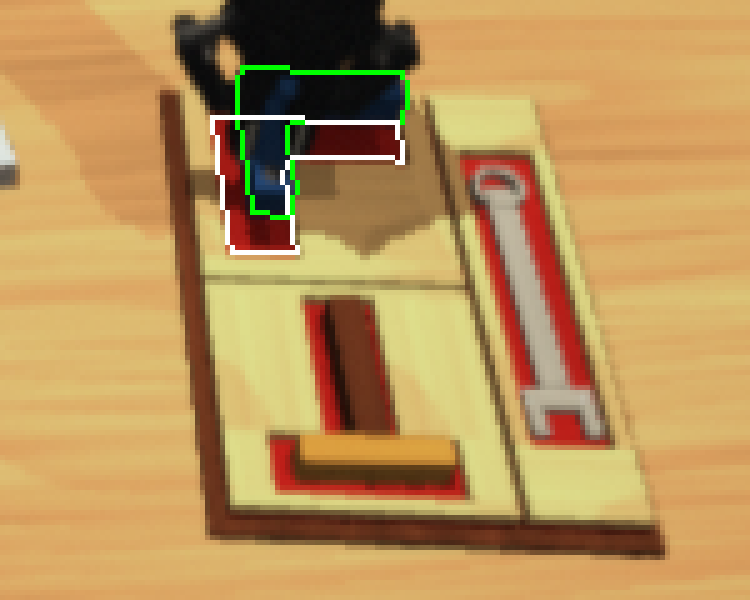

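The hammer is down in its cut-out. The square hovers over the L cut-out; its free end at (270,205) is about 3 mm short of the model. I'll correct that, lower and release.

Call:
apply_moves --plan '[{"delta_pos": [0.03, 0, 0.1], "twist": 0, "claw": 0}, {"delta_pos": [0, 0, 0.1], "twist": 0, "claw": 0}, {"delta_pos": [0, 0, 0.05], "twist": 0, "claw": 0}, {"delta_pos": [0, 0, 0.025], "twist": 0, "claw": 0}, {"delta_pos": [0, 0, 0], "twist": 0, "claw": 0}, {"delta_pos": [0, 0, 0], "twist": 0, "claw": 0}]'

```text
time_s: 13.55
tool_pos: [500.7, 108.2, 23.4]
tcp_rot: [-3.136, 0.183, -0.0]
force: [0.0, 0.1, -2.6]
grip_width: 0.228
grasp_force: 98.6
```

Run:
```python
from h import *
todo(500,108,22.5,-.116)
```

```text
t 13.55 pos [500.7 108.2  23.4] yaw -0.117 tilt [ 0. -0. -1.] grip 0.22767231927083342 98.64663004875183 F [ 0.   0.1 -2.6] q [-0.19  0.57 -0.11  2.06  0.12  0.53 -2.07]
twist -0.0002 then shift [-0.007  0.003  0.009]  (now axes) [-0.007  0.003  0.009]
```

Call:
apply_moves --plan '[{"delta_pos": [0, 0, 0.01], "twist": 0, "claw": 0}, {"delta_pos": [0, 0, 0], "twist": 0, "claw": 0}, {"delta_pos": [0, 0, 0], "twist": 0, "claw": 0.5}, {"delta_pos": [0, 0, 0], "twist": 0, "claw": 0.5}, {"delta_pos": [0, 0, 0], "twist": 0, "claw": 0.5}, {"delta_pos": [0, 0, 0], "twist": 0, "claw": 0.5}, {"delta_pos": [0, 0, -0.1], "twist": 0, "claw": 0.6}, {"delta_pos": [0, 0, -0.3], "twist": 0, "claw": 0.6}, {"delta_pos": [0, 0, -0.4], "twist": 0, "claw": 0.6}, {"delta_pos": [0, 0.4, -0.2], "twist": 0, "claw": 0.6}, {"delta_pos": [0, 0.45, 0], "twist": 0, "claw": 0.6}, {"delta_pos": [0, 0.45, 0], "twist": 0, "claw": 0.6}, {"delta_pos": [0, 0.45, 0], "twist": 0, "claw": 0.6}, {"delta_pos": [0, 0.45, 0], "twist": 0, "claw": 0.6}, {"delta_pos": [0, 0, 0], "twist": 0, "claw": 0.6}, {"delta_pos": [0, 0, 0], "twist": 0, "claw": 0.6}]'

```text
time_s: 15.15
tool_pos: [474.9, -111.3, 123.0]
tcp_rot: [3.136, -0.188, 0.001]
force: [0.5, 0.5, 0.2]
grip_width: 0.598
grasp_force: 0.0
```

Run:
```python
from h import *
t,im=snap('top','t8'),snap('scene','s8')
hh={'top':cv2.cvtColor(t,cv2.COLOR_RGB2HSV),'scene':cv2.cvtColor(im,cv2.COLOR_RGB2HSV)}
for z in(10,18): print(z,fit(solid,L,{c:near(c,blue(hh[c]),(480,130,20),85) for c in hh},(498,108,-.116),z))
cv2.imwrite('pics/c8.png',np.hstack([cv2.resize(t[115:255,90:230],(400,400),interpolation=0),cv2.resize(im[185:305,345:465],(400,400),interpolation=0)])[:,:,::-1])
```

```text
10 (array([ 4.99273788e+02,  1.08160345e+02, -1.30798790e-01]), np.float64(0.7744415998458862))
18 (array([ 5.01535758e+02,  1.06126375e+02, -1.20714894e-01]), np.float64(0.7460103631019592))
```

View pics/c8.png

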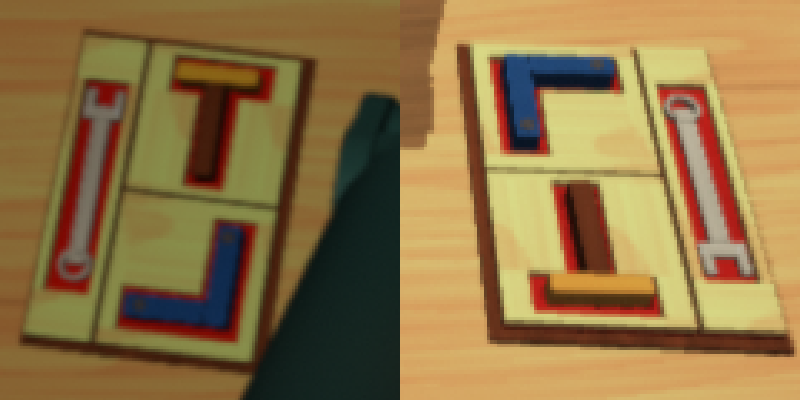

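Both tools lie in their cut-outs in both views, with red margin visible around each, and the arm is clear. I'll hand the job in.

```bash
python3 -c "
from rig import r
print(r.job_done())"
```

```text
the job is handed in; nothing more can be done
None
```

The hammer and then the blue corner square are lying in their own cut-outs, released, with the arm clear in the last pictures from both cameras; I handed the job in at about 15 s, and no verdict came back.

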